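Set the polariser ring to the long scale mark and record the light reading

ROBOT

A 6-joint arm with a two-finger parallel gripper is mounted at the origin on the work surface. World frame = base frame: x ahead of the robot, y to its left, z up, the work surface at z = 0. Lengths are in m, angles in rad, forces in N, time in s.
With the tool pointing down it reaches from about 0.35 to 0.85 m from the base axis. Payload 8.1 kg.
Tool frame: the origin (TCP) lies midway between the tips of the shut fingers; the grasp point (between the pads) lies 19 mm behind it; z points along the fingers, y is the direction in which the jaws open and shut (so a half turn about z gives the same grasp; the last joint's range is limited). The gripper opens to 93 mm and grips with 3 to 60 N. Pads are 15 mm wide; open, the fingers measure 128 mm over their backs; the gripper's body (75 mm by 188 mm) begins 65 mm behind the grasp point.
Start: joints at [1.17, 0.13, 1.488, -0, 1.523, -0.085], TCP at [0.186, 0.57, 0.18] pointing down, gripper open.
Joint ranges: [-2.96, 2.96], [-0.89, 2.26], [0.02, 2.5], [-1.34, 4.48], [0, 2.73], [-2.66, 2.66]. Speed limits (rad/s): [2.39, 2.39, 2.79, 3.14, 3.14, 3.14].

INTERFACE

Orientations are given as a rotation vector (axis times angle).
In Python, from plant import robot gives the robot as it stands. The module is installed in compiled form; this text tells all that it offers.
- The arm moves only by the shell command python3 -m pendant 'ROWS' [FORCE]. ROWS is JSON, a list of rows, each an object with "translation": the shift along the tool's x, y, z in mm, a list of three; "twist": the turn, a rotation vector about the tool's x, y, z in rad, a list of three; "grip": the opening, from -1 (shut) to 1 (fully open). A call has exactly 10 rows; each row shifts and turns the pose as measured when the row begins, along the tool's axes as they then stand; what a row does not reach is not made up. A row lasts 1/10 s, in which the tool goes at most 50 mm and 8.59 degrees, less where a joint would pass 70% of its speed; a pose out of reach is approached as far as the arm can. A call is refused whole if a number of a shift passes 50 or a number of a turn 0.15, either way. A call with a gripper value outside its range is refused whole. The fingers move at their own pace and stop on an object; FORCE is the grip in N (left out, the last holds). Time passes only in rows, so rows that do not move let the fingers close, or fill a call up. It gives the time, the measured TCP pose, the force and the opening at its end, in the units of the state.
- robot.read_state(): the state, without advancing time (a new reading comes with each control period).
- robot.read_camera(name): name is "scene" or "top"; returns (picture, depth): 384x512x3 uint8, red, green, blue; 384x512 float32, m along the optical axis (not along the pixel's ray), 0 where there is no reading.
- robot.camera_info(name): a dict with "vertical_fov" (degrees; the focal length in pixels is half the picture's height over the tangent of half this angle, whatever the lens; pixels are square), "cx", "cy" (the principal point, pixels), "cam_to_world" (4x4, takes a point from camera to world coordinates). Camera axes: x right, y up, looking along -z (the intrinsics and any distortion apply to the point x, -y, -z); pixel columns grow to the right and rows downward; lengths in m; the calibration is good to about 2 mm. A picture is of the moment at which its call begins. camera_info takes no time and is no camera call.
- robot.close_job(): hands the job in, once; it reports no verdict.
The state is a dict: "t": time; "q": joint angles; "dq": joint speeds; "joint_torque": joint torques, N m; "tool_pos": TCP position; "orientation": TCP orientation; "force": force on the tool from outside, world axes, zero at the start; "wrist_torque": the same for the moment, N m; "opening": finger opening in m.
Only numpy, scipy, OpenCV 4.12 (cv2) and the standard library are available. Lean on these libraries where they do the work, as an engineer would, in place of code of your own. Each camera call takes 0.05 s, during which the arm holds its last target. There are 200 camera calls.

TASK

Push the upright lever of the polariser ring around with a fingertip until the ring's pointer lines up with the one long mark on the white scale, and leave it there. Only then press the round button on the light-meter box all the way down and let it come up again, to record the reading. Push the lever without pinching or gripping it, and leave the other things on the bench where they are.

Things in the scene. Friction and masses are not known exactly. Their poses are not given: they have to be found in the camera images.
- stage: Round grey light-sensor housing, fixed to the bench, 180 mm across and 40 mm high, with a 30 x 40 mm black socket on its far (+x) side, 24 mm tall. Origin: centre of its underside, on the ring's axis of rotation (vertical). On it lies a white scale disc 174 mm across (top at 44 mm) and above that the black polariser ring, 92 mm across, top at 59 mm, with dark glass in its middle.
- polariser (a joint): Angle of the polariser ring in rad relative to the housing, counterclockwise seen from above is positive, range -2.2 to 2.2. At 0 the pointer points along the housing's -x axis. The ring stays where it is left; turning it takes about 0.12 N m (some 2 N at the lever); no spring. At the start it stands 0.6 to 2.8 rad clockwise of the long mark.
- pointer_tip (a point): Tip of the ring's thin dark steel pointer (3 mm wide), 74 mm from the ring's axis and 48 mm above the bench, just over the scale. Turns with the ring.
- lever_top (a point): Centre of the top of the ring's upright dark steel lever post: 12 mm radially by 10 mm across, it stands on the pointer arm 56 mm from the axis, its top 90 mm above the bench; free to push from a height of 60 mm up. The lever, the pointer and the axis lie in one vertical plane.
- long_mark (a point): Point on the long dark mark of the white scale disc, 74 mm from the ring's axis, 44 mm above the bench. The long mark is a radial line 3.5 mm wide and 34 mm long (50 to 84 mm from the axis); all the other marks are short thin lines (8 mm) at the rim, 10 degrees apart. The disc is fixed at an angle that varies.
- meter: Grey light-meter box, fixed to the bench, 100 x 130 x 36 mm high, with a dark display and one round push button. Origin: centre of its underside.
- record_top (a point): Centre of the top of the round white push button (24 mm across, in a black housing 40 mm across) on the meter box, 58 mm above the bench when up, 52 mm when fully down (4 mm above its housing); it is pressed straight down. In the meter box frame it lies at x -25, y -40 mm.
- record (a joint): Travel of the push button in m, 0 up, 0.006 fully down; sprung, about 5 N to press it fully.
- block: Loose wooden block 50 x 35 x 35 mm. Origin: centre of its underside.
- marker: Loose white marker pen with black cap, 130 mm long, 17 mm thick, lying along its x. Origin: middle, at the underside.
- driver: Loose screwdriver, 150 mm long, about 25 mm thick, lying along its x. Origin: about its middle, at the underside.
- project_box: Loose black box with two brass sockets, 70 x 50 x 38 mm high. Origin: centre of its underside.
- torch: Loose dark metal torch, a cylinder 28 mm across standing 90 mm tall. Origin: centre of its underside.
- spare_ring: Loose black ring 60 mm across, 10 mm thick, lying flat. Origin: centre of its underside.
Things that resemble listed ones, but are neither listed nor needed, are in the scene too. What is shaped like the stage but blue or yellow is not meant.

How it is judged:
By the outcome, as a careful person would: the job done as asked, in the order asked, and still so for the second after the job is handed in, with the robot touching nothing.
It also fails if it takes over 54 s, if anything falls off the work surface, if the arm or the gripper's body presses on something with over 40 N, if the wrist force passes 120 N, or if a joint passes its speed limit or range.

## Working session

There is one attempt and no reset: what is moved stays moved. The work goes in short steps, Python scripts to look and compute and a shell command to move; the robot and the scene stay as the last step left them, time stands still between calls to the robot, and variables do not carry over. Pictures are saved under pics/ and viewed, about 8 in all and at most 12, crops included, and the job is handed in when it is done.

```bash
mkdir -p pics; cat > h.py <<'E'
import numpy as np, cv2
from plant import robot
def snap(n,f):
    im,d=robot.read_camera(n); cv2.imwrite(f'pics/{f}.png',im[:,:,::-1]); np.savez(f'{f}.npz',im=im,d=d); return im,d
def fl(n): 
    i=robot.camera_info(n); return i, 192/np.tan(np.radians(i['vertical_fov'])/2)
def towld(n,u,v,z=None,d=None):
    i,f=fl(n); T=np.array(i['cam_to_world'])
    r=np.array([(u-i['cx'])/f,-(v-i['cy'])/f,-1.])
    r=T[:3,:3]@r; o=T[:3,3]
    s=d if d is not None else (z-o[2])/r[2]
    return o+s*r
E
python3 - <<'E'
from h import *
for n in('top','scene'):
    snap(n,n+'0'); print({k:(np.round(v,4).tolist() if not isinstance(v,str) else v) for k,v in robot.camera_info(n).items()})
s=robot.read_state(); print(s)
E
```

```text
{'vertical_fov': 50.7363, 'cx': 256.4763, 'cy': 192.6622, 'cam_to_world': [[0.0129, 0.995, -0.0988, 0.3572], [-0.9999, 0.0132, 0.0026, -0.0483], [0.0039, 0.0988, 0.9951, 1.1797], [0.0, 0.0, 0.0, 1.0]]}
{'vertical_fov': 45.8803, 'cx': 256.719, 'cy': 194.0921, 'cam_to_world': [[-0.814, -0.4584, 0.3566, 1.0302], [0.5808, -0.6348, 0.5097, 0.7044], [-0.0073, 0.622, 0.783, 1.235], [0.0, 0.0, 0.0, 1.0]]}
{'t': 0.1, 'q': array([ 1.16956650e+00,  1.31052525e-01,  1.48918277e+00, -3.59172933e-06,
        1.52300000e+00, -8.53649561e-02]), 'dq': array([ 0.00074198, -0.0012132 , -0.00442203,  0.00126076,  0.0003133 ,
       -0.00076572]), 'joint_torque': array([ 1.20095527e-03, -5.61344647e+01, -4.93092728e+01,  7.69899879e-02,
        2.94227642e-02, -9.80375717e-05]), 'tool_pos': array([0.18611587, 0.56979352, 0.17890538]), 'orientation': array([-4.94037237e-01, -3.10210590e+00,  2.50530588e-03]), 'force': array([ 0.48948342, -0.38744596, -0.23111473]), 'wrist_torque': array([-0.03299502, -0.00299925,  0.04701113]), 'opening': 0.09320446773674765}
```

View pics/top0.png

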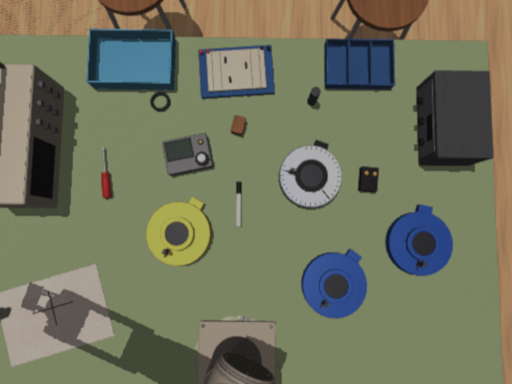

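View pics/scene0.png

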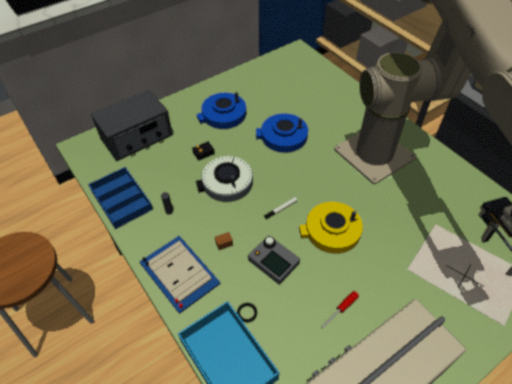

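```bash
python3 - <<'E'
from h import *
a=cv2.imread('pics/top0.png');b=cv2.imread('pics/scene0.png')
A=cv2.resize(a[138:214,273:349],(600,600),interpolation=cv2.INTER_CUBIC)
cv2.imwrite('pics/c1.png',A)
B=cv2.resize(b[148:208,193:258],(650,600),interpolation=cv2.INTER_CUBIC)
cv2.imwrite('pics/c2.png',B)
D=np.load('top0.npz')
for n,u,v,z in [('stage',311,176,.044),('btn',201.5,158,.058),('meter',187,154,.036)]:
    print(n,towld('top',u,v,z),towld('top',u,v,d=D['d'][int(v),int(u)]))
E
```

```text
stage [ 0.5193628  -0.20508627  0.044     ] [ 0.51769314 -0.20347286  0.05568971]
btn [0.56419071 0.10421702 0.058     ] [0.56430906 0.10430423 0.05735879]
meter [0.57929059 0.14900848 0.036     ] [0.57921748 0.14894352 0.0363764 ]
```

View pics/c1.png

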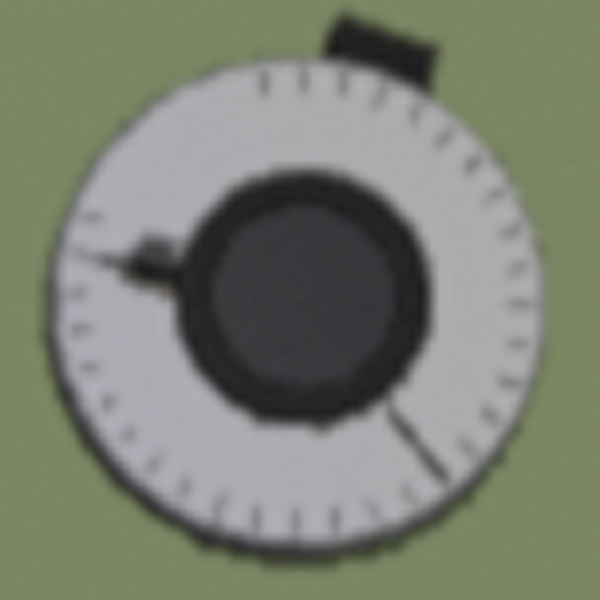

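View pics/c2.png

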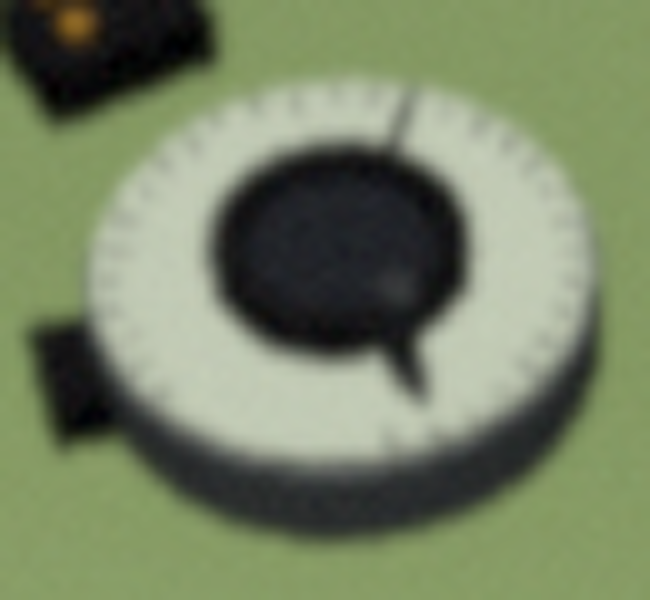

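```bash
cat > m.py <<'E'
from h import *
from scipy.optimize import least_squares
def fit(P,r):
    return least_squares(lambda c:np.hypot(*(P-c).T)-r,P.mean(0),loss='soft_l1',f_scale=.001)
def disc(n,im,box):
    u0,v0,u1,v1=box; c=im[v0:v1,u0:u1].astype(int)
    k=8; b=cv2.resize(im[v0:v1,u0:u1],None,fx=k,fy=k,interpolation=cv2.INTER_CUBIC).astype(int)
    # white: blue high
    w=((b[:,:,2]>135)).astype(np.uint8)
    cs,_=cv2.findContours(w,cv2.RETR_EXTERNAL,cv2.CHAIN_APPROX_NONE); q=cv2.convexHull(max(cs,key=cv2.contourArea))[:,0]
    P=np.array([towld(n,u0+(x+.5)/k-.5,v0+(y+.5)/k-.5,.044)[:2] for x,y in q])
    f=fit(P,.087); return f.x,np.std(f.fun),np.mean(f.fun)
def dark(n,im,c,z,r0,r1,lo=0,hi=360,N=1440):
    """angular darkness profile on annulus at height z"""
    i,f=fl(n);T=np.linalg.inv(np.array(i['cam_to_world']))
    a=np.radians(np.linspace(lo,hi,N,endpoint=False));r=np.linspace(r0,r1,12)
    A,R=np.meshgrid(a,r);X=np.stack([c[0]+R*np.cos(A),c[1]+R*np.sin(A),0*A+z,0*A+1],-1)@T.T
    u=i['cx']-f*X[...,0]/X[...,2]; v=i['cy']+f*X[...,1]/X[...,2]
    g=cv2.remap(im.sum(2).astype(np.float32)/3,u.astype(np.float32),v.astype(np.float32),cv2.INTER_CUBIC)
    return np.degrees(a),g.mean(0)
def peaks(a,g):
    from scipy.signal import find_peaks
    d=np.median(g)-g; p,_=find_peaks(d,height=12,distance=16); 
    out=[]
    for k in p:
        s=np.arange(k-14,k+15); w=np.clip(np.take(d,s,mode='wrap')-d[k]*.3,0,None); out.append((round(a[k]+ (w*(s-k)).sum()/w.sum()*(a[1]-a[0]),1),round(float(d[k]))))
    return out
E
cat > go.py <<'E'
from m import *
import sys
boxes={'top':(273,138,349,214),'scene':(193,148,258,208)}
for n in('top','scene'):
    D=np.load(n+sys.argv[1]+'.npz');im=D['im']
    c,s,b=disc(n,im,boxes[n]);print(n,'centre',c.round(4),'rms',s.round(5),b.round(5))
    print(' scale z44',peaks(*dark(n,im,c,.044,.055,.072)))
    print(' ptr z48 ',peaks(*dark(n,im,c,.048,.064,.074)))
E
python3 go.py 0
```

```text
top centre [ 0.5209 -0.2034] rms 0.00025 -4e-05
 scale z44 [(np.float64(79.5), 101), (np.float64(219.0), 71)]
 ptr z48  [(np.float64(80.0), 67), (np.float64(218.3), 67)]
scene centre [ 0.5202 -0.2056] rms 0.00038 0.00037
 scale z44 [(np.float64(81.0), 93), (np.float64(218.8), 76), (np.float64(226.1), 28), (np.float64(231.8), 33), (np.float64(241.5), 31), (np.float64(245.8), 32), (np.float64(253.4), 24), (np.float64(258.7), 27), (np.float64(267.6), 18), (np.float64(275.6), 12)]
 ptr z48  [(np.float64(79.7), 79), (np.float64(217.9), 61)]
```

```bash
python3 - <<'E'
from m import *
D=np.load('top0.npz');im=D['im'];d=D['d']
# meter outline: pixels with depth height 30-40mm around; button
pts=[]
for v in range(125,185):
  for u in range(155,220):
    p=towld('top',u,v,d=d[v,u]); pts.append([*p,*im[v,u],u,v])
P=np.array(pts)
m=(P[:,2]>.030)&(P[:,2]<.041); r=cv2.minAreaRect(P[m][:,:2].astype(np.float32)*1000); print('meter',r)
w=(P[:,2]>.05); print('high',w.sum(),P[w][:,:3].mean(0),P[w][:,2].max())
w=(P[:,3:6].min(1)>140); print('white',w.sum(),P[w].mean(0).round(4))
b=P[w][:,6:8].mean(0);print(towld('top',*b,.058))
for n in ['scene']:
  D=np.load('scene0.npz');im=D['im'];v,u=np.mgrid[230:255,255:285];s=im[230:255,255:285].min(2)>150
  b=u[s].mean(),v[s].mean();print(s.sum(),b,towld('scene',*b,.058))
E
```

```text
Traceback (most recent call last):
  File "h.py", line 8, in towld
    i,f=fl(n); T=np.array(i['cam_to_world'])
        ~~^^^
  File "h.py", line 6, in fl
    i=robot.camera_info(n); return i, 192/np.tan(np.radians(i['vertical_fov'])/2)
ValueError: time passes only in moves, steps and waits
```

```bash
sed -i 's/^def fl(n): *$/C={n:robot.camera_info(n) for n in ("top","scene")}\ndef fl(n):/; s/i=robot.camera_info(n); return/i=C[n]; return/' h.py; python3 - <<'E'
from m import *
D=np.load('top0.npz');im=D['im'];d=D['d']
pts=[]
for v in range(125,185):
  for u in range(155,220):
    p=towld('top',u,v,d=d[v,u]); pts.append([*p,*im[v,u],u,v])
P=np.array(pts)
m=(P[:,2]>.030)&(P[:,2]<.041); r=cv2.minAreaRect(P[m][:,:2].astype(np.float32)*1000); print('meter',r)
w=(P[:,2]>.05); print('high',w.sum(),P[w][:,:3].mean(0),P[w][:,2].max())
w=(P[:,3:6].min(1)>140); print('white',w.sum(),P[w].mean(0).round(4))
b=P[w][:,6:8].mean(0);print(towld('top',*b,.058))
D=np.load('scene0.npz');im=D['im'];v,u=np.mgrid[230:255,255:285];s=im[230:255,255:285].min(2)>150
b=u[s].mean(),v[s].mean();print(s.sum(),b,towld('scene',*b,.058))
E
```

```text
meter ((582.18359375, 150.64735412597656), (100.88577270507812, 130.35923767089844), 12.50861644744873)
high 79 [0.53182897 0.08018618 0.2414822 ] 1.179659786719391
white 41 [5.610000e-01 1.018000e-01 8.530000e-02 1.652683e+02 1.655854e+02
 1.703902e+02 2.010000e+02 1.572439e+02]
[0.56632165 0.10567598 0.058     ]
24 (np.float64(269.125), np.float64(239.83333333333334)) [0.56724595 0.10629564 0.058     ]
```

```bash
for i in 1 2; do python3 -m pendant '[{"translation":[-29,-29,0],"twist":[0,0,0],"grip":-1},{"translation":[-29,-29,0],"twist":[0,0,0],"grip":-1},{"translation":[-29,-29,0],"twist":[0,0,0],"grip":-1},{"translation":[-29,-29,0],"twist":[0,0,0],"grip":-1},{"translation":[-29,-29,0],"twist":[0,0,0],"grip":-1},{"translation":[-29,-29,0],"twist":[0,0,0],"grip":-1},{"translation":[-29,-29,0],"twist":[0,0,0],"grip":-1},{"translation":[-29,-29,0],"twist":[0,0,0],"grip":-1},{"translation":[-29,-29,0],"twist":[0,0,0],"grip":-1},{"translation":[-29,-29,0],"twist":[0,0,0],"grip":-1}]' 20; done
for i in 1 2; do python3 -m pendant '[{"translation":[0,0,0],"twist":[0,0,0.15],"grip":-1},{"translation":[0,0,0],"twist":[0,0,0.15],"grip":-1},{"translation":[0,0,0],"twist":[0,0,0.15],"grip":-1},{"translation":[0,0,0],"twist":[0,0,0.15],"grip":-1},{"translation":[0,0,0],"twist":[0,0,0.15],"grip":-1},{"translation":[0,0,0],"twist":[0,0,0.15],"grip":-1},{"translation":[0,0,0],"twist":[0,0,0.15],"grip":-1},{"translation":[0,0,0],"twist":[0,0,0.15],"grip":-1},{"translation":[0,0,0],"twist":[0,0,0.15],"grip":-1},{"translation":[0,0,0],"twist":[0,0,0.15],"grip":-1}]'; done
cat > st.py <<'E'
import sys
from h import *
from scipy.spatial.transform import Rotation as Ro
s=robot.read_state();R=Ro.from_rotvec(s['orientation']).as_matrix();p=s['tool_pos'];C0=np.array([.5206,-.2042])
d=p[:2]-C0
print('t',s['t'],'tcp',p.round(4),'yang',np.degrees(np.arctan2(R[1,1],R[0,1])).round(1),'tilt z',R[:,2].round(3),'polar r %.1f ang %.1f'%(np.hypot(*d)*1e3,np.degrees(np.arctan2(d[1],d[0]))%360),'F',s['force'].round(1),'q6',s['q'][5].round(2),'open',round(s['opening'],4))
if len(sys.argv)>3:
    g=np.array([float(x) for x in sys.argv[1:4]]); print('tool shift mm',(R.T@(g-p)*1e3).round(1))
E
python3 st.py .557 -.161 .18
```

```text
t: 1.1
tool_pos: [0.373, 0.1925, 0.1737]
orientation: [-0.479, -3.1, 0.013]
force: [1.0, 0.1, -0.1]
opening: 0.0175
t: 2.1
tool_pos: [0.5644, -0.1886, 0.1717]
orientation: [-0.481, -3.097, 0.011]
force: [1.1, 0.4, 0.5]
opening: 0.0005
t: 3.1
tool_pos: [0.5612, -0.1942, 0.1625]
orientation: [-2.464, -1.928, 0.028]
force: [0.1, 0.4, 0.5]
opening: 0.0005
t: 4.1
tool_pos: [0.5573, -0.1925, 0.156]
orientation: [-3.129, 0.27, 0.05]
force: [0.2, 0.2, 0.8]
opening: 0.0003
t 4.1 tcp [ 0.5573 -0.1925  0.156 ] yang -99.9 tilt z [-0.032  0.003 -0.999] polar r 38.5 ang 17.7 F [0.2 0.2 0.8] q6 1.33 open 0.0003
tool shift mm [ -6.5 -30.9 -23.8]
```

```bash
python3 -m pendant '[{"translation":[0,0,0],"twist":[0,0,0.13],"grip":-1},{"translation":[0,0,0],"twist":[0,0,0.13],"grip":-1},{"translation":[0,0,0],"twist":[0,0,0.13],"grip":-1},{"translation":[0,0,0],"twist":[0,0,0.13],"grip":-1},{"translation":[0,0,0],"twist":[0.02,0.025,0],"grip":-1},{"translation":[-11,-11,0],"twist":[0,0,0],"grip":-1},{"translation":[-11,-11,0],"twist":[0,0,0],"grip":-1},{"translation":[0,0,0],"twist":[0,0,0],"grip":-1},{"translation":[0,0,0],"twist":[0,0,0],"grip":-1},{"translation":[0,0,0],"twist":[0,0,0],"grip":-1}]' >/dev/null
python3 st.py .5551 -.1604 .070
```

```text
t 5.1 tcp [ 0.5524 -0.1566  0.1516] yang -131.1 tilt z [-0.008  0.005 -1.   ] polar r 57.2 ang 56.3 F [ 0.3  0.3 -0.1] q6 1.92 open 0.0003
tool shift mm [ 5.4  1.  81.5]
```

```bash
python3 -m pendant '[{"translation":[2,0,0],"twist":[0,0,0],"grip":-1},{"translation":[2,0,15],"twist":[0,0,0],"grip":-1},{"translation":[2,0,15],"twist":[0,0,0],"grip":-1},{"translation":[0,0,15],"twist":[0,0,0],"grip":-1},{"translation":[0,0,15],"twist":[0,0,0],"grip":-1},{"translation":[0,0,10],"twist":[0,0,0],"grip":-1},{"translation":[0,0,5],"twist":[0,0,0],"grip":-1},{"translation":[0,0,0],"twist":[0,0,0],"grip":-1},{"translation":[0,0,0],"twist":[0,0,0],"grip":-1},{"translation":[0,0,0],"twist":[0,0,0],"grip":-1}]' >/dev/null
python3 st.py .5551 -.1604 .070
```

```text
t 6.1 tcp [ 0.5548 -0.161   0.0671] yang -131.2 tilt z [-0.013  0.007 -1.   ] polar r 55.1 ang 51.6 F [-0.8  0.5 -0.1] q6 1.92 open 0.0007
tool shift mm [-0.2 -0.6 -2.9]
```

```bash
python3 -m pendant '[{"translation":[-5.6,0.3,-1],"twist":[0,0,-0.1],"grip":-1},{"translation":[-5.6,0.3,-1],"twist":[0,0,-0.1],"grip":-1},{"translation":[-5.6,0.3,-1],"twist":[0,0,-0.1],"grip":-1},{"translation":[-5.6,0.3,-0.7],"twist":[0,0,-0.1],"grip":-1},{"translation":[-5.6,0.3,-0.7],"twist":[0,0,-0.1],"grip":-1},{"translation":[-5.6,0.3,-0.7],"twist":[0,0,-0.1],"grip":-1},{"translation":[-5.6,0.3,-0.7],"twist":[0,0,-0.1],"grip":-1},{"translation":[-5.6,0.3,-0.7],"twist":[0,0,-0.1],"grip":-1},{"translation":[-5.6,0.3,-0.7],"twist":[0,0,-0.1],"grip":-1},{"translation":[-5.6,0.3,-0.7],"twist":[0,0,-0.1],"grip":-1}]' >/dev/null
python3 st.py
```

```text
t 7.1 tcp [ 0.5081 -0.1521  0.0862] yang -71.6 tilt z [ 0.004  0.    -1.   ] polar r 53.6 ang 103.5 F [-0.4 -0.9 -1. ] q6 0.86 open 0.0003
```

```bash
python3 - <<'E'
from h import *
snap('top','top1');snap('scene','scene1')
a=cv2.imread('pics/top1.png');b=cv2.imread('pics/scene1.png')
A=cv2.resize(a[128:228,260:360],(400,400),interpolation=cv2.INTER_CUBIC)
B=cv2.resize(b[118:218,175:275],(400,400),interpolation=cv2.INTER_CUBIC)
cv2.imwrite('pics/c3.png',np.hstack([A,B]))
E
python3 go.py 1
```

```text
top centre [ 0.4319 -0.0574] rms 0.0025 0.00028
 scale z44 [(np.float64(52.6), 53), (np.float64(149.0), 36), (np.float64(165.5), 27), (np.float64(262.4), 58), (np.float64(272.5), 57), (np.float64(277.7), 56), (np.float64(282.0), 57), (np.float64(288.5), 55), (np.float64(301.5), 58), (np.float64(313.0), 71), (np.float64(326.9), 60), (np.float64(345.8), 37)]
 ptr z48  [(np.float64(52.0), 90), (np.float64(149.8), 37), (np.float64(165.1), 33), (np.float64(262.7), 58), (np.float64(272.2), 57), (np.float64(281.8), 52), (np.float64(288.1), 47), (np.float64(301.5), 58), (np.float64(312.5), 70), (np.float64(323.0), 66), (np.float64(327.2), 68), (np.float64(345.2), 39)]
scene centre [ 0.5217 -0.2059] rms 0.00116 0.00032
 scale z44 [(np.float64(82.4), 37), (np.float64(109.2), 24), (np.float64(123.3), 39), (np.float64(133.8), 38), (np.float64(138.0), 38), (np.float64(143.2), 38), (np.float64(152.3), 38), (np.float64(159.5), 38), (np.float64(167.3), 38), (np.float64(207.0), 92), (np.float64(228.5), 59), (np.float64(236.2), 57), (np.float64(240.7), 57), (np.float64(247.7), 56)]
 ptr z48  [(np.float64(81.0), 61), (np.float64(107.1), 54), (np.float64(120.8), 77), (np.float64(129.2), 76), (np.float64(137.8), 76), (np.float64(150.0), 77), (np.float64(159.5), 77), (np.float64(173.8), 78), (np.float64(195.3), 123), (np.float64(211.0), 132), (np.float64(236.7), 80), (np.float64(248.2), 82)]
```

View pics/c3.png

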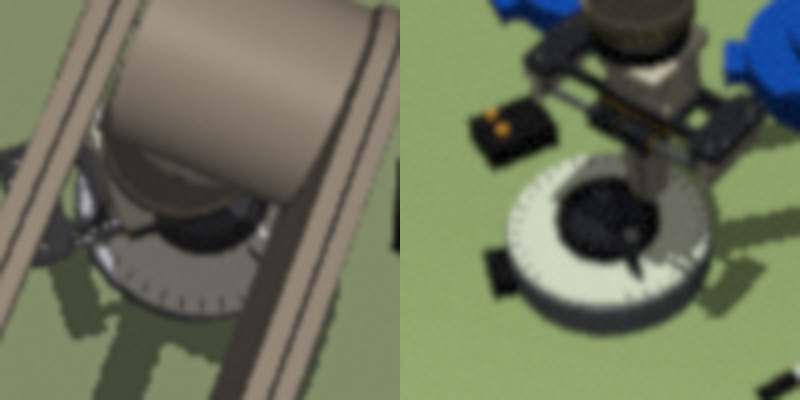

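```bash
python3 -m pendant '[{"translation":[0,0,-12],"twist":[0,0,0],"grip":-1},{"translation":[0,0,-12],"twist":[0,0,0],"grip":-1},{"translation":[6.3,0.3,-1],"twist":[0,0,0.11],"grip":-1},{"translation":[6.3,0.3,-1],"twist":[0,0,0.11],"grip":-1},{"translation":[6.3,0.3,-1],"twist":[0,0,0.11],"grip":-1},{"translation":[6.3,0.3,-1],"twist":[0,0,0.11],"grip":-1},{"translation":[6.3,0.3,-1],"twist":[0,0,0.11],"grip":-1},{"translation":[6.3,0.3,-1],"twist":[0,0,0.11],"grip":-1},{"translation":[6.3,0.3,-1],"twist":[0,0,0.11],"grip":-1},{"translation":[6.3,0.3,-1],"twist":[0,0,0.11],"grip":-1}]'
python3 st.py .5551 -.1604 .068; python3 -m pendant '[{"translation":[0,0,0],"twist":[0,0,0],"grip":-1},{"translation":[0,0,0],"twist":[0,0,0],"grip":-1},{"translation":[0,0,0],"twist":[0,0,0],"grip":-1},{"translation":[0,0,0],"twist":[0,0,0],"grip":-1},{"translation":[0,0,0],"twist":[0,0,0],"grip":-1},{"translation":[0,0,0],"twist":[0,0,0],"grip":-1},{"translation":[0,0,0],"twist":[0,0,0],"grip":-1},{"translation":[0,0,0],"twist":[0,0,0],"grip":-1},{"translation":[0,0,0],"twist":[0,0,0],"grip":-1},{"translation":[0,0,0],"twist":[0,0,0],"grip":-1}]' >/dev/null;python3 st.py .5551 -.1604 .068
```

```text
t: 8.2
tool_pos: [0.5649, -0.1601, 0.1351]
orientation: [-2.993, 0.952, -0.03]
force: [-1.0, 0.2, -1.1]
opening: 0.0003
t 8.2 tcp [ 0.5649 -0.1601  0.1351] yang -125.3 tilt z [ 0.019 -0.005 -1.   ] polar r 62.5 ang 44.9 F [-1.   0.2 -1.1] q6 1.82 open 0.0003
tool shift mm [-9.   6.4 66.9]
t 9.2 tcp [ 0.566  -0.16    0.1383] yang -125.0 tilt z [ 0.021 -0.006 -1.   ] polar r 63.4 ang 44.2 F [-0.8  0.2  0.3] q6 1.82 open 0.0007
tool shift mm [-10.1   7.1  70. ]
```

```bash
python3 -m pendant '[{"translation":[-2,1.5,14],"twist":[0,0,0],"grip":-1},{"translation":[-2,1.5,14],"twist":[0,0,0],"grip":-1},{"translation":[-2,1.5,14],"twist":[0,0,0],"grip":-1},{"translation":[-2,1.5,10],"twist":[0,0,0],"grip":-1},{"translation":[0,0,6],"twist":[0,0,0],"grip":-1},{"translation":[0,0,3],"twist":[0,0,0],"grip":-1},{"translation":[0,0,0],"twist":[0,0,0],"grip":-1},{"translation":[0,0,0],"twist":[0,0,0],"grip":-1},{"translation":[0,0,0],"twist":[0,0,0],"grip":-1},{"translation":[0,0,0],"twist":[0,0,0],"grip":-1}]'>/dev/null;python3 st.py .5551 -.1604 .068
```

```text
t 10.2 tcp [ 0.5555 -0.1604  0.0702] yang -125.1 tilt z [ 0.019 -0.005 -1.   ] polar r 56.0 ang 51.5 F [ 0.4 -0.6  0.8] q6 1.81 open 0.001
tool shift mm [-0.4  0.3  2.2]
```

```bash
python3 -m pendant '[{"translation":[-5.6,0.3,0.3],"twist":[0,0,-0.1],"grip":-1},{"translation":[-5.6,0.3,0.3],"twist":[0,0,-0.1],"grip":-1},{"translation":[-5.6,0.3,0.3],"twist":[0,0,-0.1],"grip":-1},{"translation":[-5.6,0.3,0.3],"twist":[0,0,-0.1],"grip":-1},{"translation":[-5.6,0.3,0.3],"twist":[0,0,-0.1],"grip":-1},{"translation":[-5.6,0.3,0.3],"twist":[0,0,-0.1],"grip":-1},{"translation":[-5.6,0.3,0.3],"twist":[0,0,-0.1],"grip":-1},{"translation":[0,0,0],"twist":[0,0,0],"grip":-1},{"translation":[0,0,0],"twist":[0,0,0],"grip":-1},{"translation":[0,0,0],"twist":[0,0,0],"grip":-1}]';python3 st.py
python3 - <<'E'
from h import *
snap('scene','scene2')
b=cv2.imread('pics/scene2.png')
cv2.imwrite('pics/c4.png',cv2.resize(b[128:208,185:265],(560,560),interpolation=cv2.INTER_CUBIC))
E
```

```text
t: 11.2
tool_pos: [0.5219, -0.1521, 0.0731]
orientation: [3.126, 0.173, 0.045]
force: [-0.2, 0.5, 0.1]
opening: 0.0004
t 11.2 tcp [ 0.5219 -0.1521  0.0731] yang -83.7 tilt z [ 0.029 -0.009 -1.   ] polar r 52.2 ang 88.6 F [-0.2  0.5  0.1] q6 1.08 open 0.0004
```

View pics/c4.png

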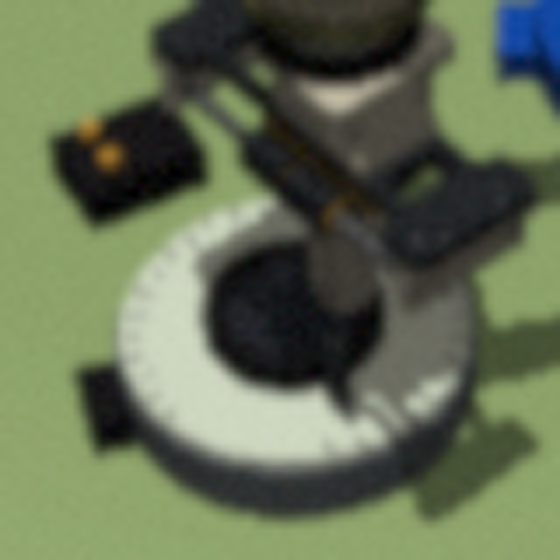

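```bash
cat > pr.py <<'E'
from m import *
def proj(n,p):
    i,f=fl(n);X=np.linalg.inv(np.array(i['cam_to_world']))@np.append(p,1);return np.array([i['cx']-f*X[0]/X[2],i['cy']+f*X[1]/X[2]]).round(1)
C0=np.array([.5206,-.2045])
E
python3 - <<'E'
from pr import *
print('tcp',proj('scene',[.5219,-.1521,.0731]))
for u,v in [(235,185.2),(235,187.5)]:
    p=towld('scene',u,v,.048)[:2]-C0; print(np.hypot(*p),np.degrees(np.arctan2(p[1],p[0])))
for a in (80,90,95,100,105): print(a,*[proj('scene',[*(C0+r*np.array([np.cos(np.radians(a)),np.sin(np.radians(a))])),z]) for r,z in((.074,.048),(.056,.09),(.056,.06))])
D=np.load('scene2.npz')['im']
for z in (.048,):print(peaks(*dark('scene',D,C0,z,.066,.073,50,180)))
E
```

```text
tcp [234.4 178.1]
0.061851966607586184 84.17945639457577
0.07093007970666508 80.3491008886485
80 [235.2 188.2] [232.5 176.4] [232.9 182.2]
90 [238.6 186.7] [235.1 175.3] [235.5 181.1]
95 [240.1 185.8] [236.3 174.6] [236.6 180.4]
100 [241.5 184.7] [237.4 173.8] [237.7 179.6]
105 [242.8 183.7] [238.4 173. ] [238.7 178.8]
[(np.float64(166.6), 52), (np.float64(176.0), 73), (np.float64(179.0), 74)]
```

```bash
python3 - <<'E'
from pr import *
for k in ('0','2'):
    d=np.load(f'scene{k}.npz')['d'];im=np.load(f'scene{k}.npz')['im']
    print(k)
    for v in range(164,192,2):
        s=''
        for u in range(226,246,2):
            p=towld('scene',u,v,d=d[v,u]); q=p[:2]-C0
            s+='%3d/%3d/%3d(%3d) '%(p[2]*1e3,np.hypot(*q)*1e3,np.degrees(np.arctan2(q[1],q[0]))%360,im[v,u].mean())
        print(v,s)
E
```

```text
0
164  60/ 32/239( 21)  62/ 30/226( 22)  62/ 32/214( 21)  60/ 37/205( 36)  63/ 38/193( 84)  46/ 54/199(151)  44/ 60/195(187)  43/ 65/190(192)  42/ 71/187(190)  45/ 74/181(186) 
166  55/ 27/240( 28)  57/ 25/224( 30)  59/ 26/208( 25)  54/ 33/201( 21)  60/ 34/186( 19)  57/ 40/182( 54)  48/ 51/185(145)  45/ 57/182(190)  47/ 62/177(191)  43/ 70/176(192) 
168  53/ 20/242( 36)  49/ 23/224( 36)  58/ 19/197( 38)  64/ 21/172( 33)  52/ 32/184( 27)  60/ 35/166( 21)  60/ 41/163( 78)  43/ 53/176(178)  47/ 58/169(190)  43/ 66/170(192) 
170  50/ 13/245( 34)  53/ 11/210( 36)  50/ 17/194( 37)  56/ 20/166( 35)  52/ 27/168( 35)  55/ 33/158( 23)  62/ 40/147( 32)  39/ 50/170(161)  45/ 55/162(191)  44/ 62/160(192) 
172  47/  7/255( 34)  54/  5/148( 37)  52/ 11/152( 37)  48/ 19/161( 34)  53/ 25/145( 37)  59/ 33/136( 28)  61/ 40/136( 28)  47/ 46/152(152)  46/ 53/152(190)  42/ 60/154(192) 
174  61/ 15/ 51( 36)  55/ 11/ 83( 37)  54/ 15/108( 36)  56/ 22/115( 42)  52/ 26/129( 36)  61/ 36/120( 27)  61/ 43/123( 25)  42/ 46/145(157)  44/ 53/144(193)  44/ 60/144(194) 
176  59/ 21/ 52( 35)  46/ 12/ 79( 35)  52/ 20/ 9
[... 3106 characters left out ...]
184  48/ 48/ 54(147)  41/ 43/ 62(158)  43/ 46/ 70(171)  61/ 63/ 74( 76)  63/ 67/ 79( 46)  45/ 57/ 90(108)  41/ 58/ 97(141)  50/ 69/ 97(111)  46/ 72/103(116)  43/ 75/108(155) 
186  43/ 53/ 54(203)  38/ 49/ 61(203)  42/ 54/ 68(203)  56/ 67/ 72(151)  52/ 66/ 78( 81)  43/ 63/ 86(116)  45/ 68/ 90(132)  44/ 72/ 95(146)  45/ 77/ 98(120)  46/ 82/102(161) 
188  48/ 66/ 55(204)  40/ 59/ 60(203)  44/ 64/ 66(204)  49/ 70/ 71(198)  48/ 71/ 77(166)  45/ 72/ 82(182)  45/ 75/ 87(166)  50/ 83/ 89(127)  42/ 82/ 95(124)  41/ 86/ 99( 81) 
190  45/ 72/ 55(205) 1235/1041/ 60(202)  42/ 71/ 65(201)  48/ 78/ 70(198)  46/ 78/ 75(200)  44/ 79/ 80(182)  48/ 85/ 83(185)  44/ 86/ 88(121)  40/ 87/ 92( 72)  37/ 90/ 97( 44)
```

```bash
python3 -m pendant '[{"translation":[5.6,0.3,0],"twist":[0,0,0.1],"grip":-1},{"translation":[5.6,0.3,0],"twist":[0,0,0.1],"grip":-1},{"translation":[5.6,0.3,0],"twist":[0,0,0.1],"grip":-1},{"translation":[5.6,0.3,0],"twist":[0,0,0.1],"grip":-1},{"translation":[5.6,0.3,0],"twist":[0,0,0.1],"grip":-1},{"translation":[5.6,0.3,0],"twist":[0,0,0.1],"grip":-1},{"translation":[0,0,6],"twist":[0,0,0],"grip":-1},{"translation":[0,0,6],"twist":[0,0,0],"grip":-1},{"translation":[0,0,0],"twist":[0,0,0],"grip":-1},{"translation":[0,0,0],"twist":[0,0,0],"grip":-1}]'>/dev/null;python3 st.py .5551 -.1604 .033
cat > tip.py <<'E'
from pr import *
import sys
d=robot.read_camera('scene'); np.savez(sys.argv[1],im=d[0],d=d[1]); d=d[1]
p=robot.read_state()['tool_pos']
i,f=fl('scene');T=np.array(i['cam_to_world'])
v,u=np.mgrid[100:215,150:300];dd=d[v,u]
X=np.stack([(u-i['cx'])/f*dd,-(v-i['cy'])/f*dd,-dd],-1)@T[:3,:3].T+T[:3,3]
m=(np.hypot(X[...,0]-p[0],X[...,1]-p[1])<.026)&(X[...,2]>.064)&(X[...,2]<.3)&(dd>0)
Q=X[m];print('tcp',p.round(4),'n',len(Q),'lowest z mm',np.sort(Q[:,2]*1e3)[:12].round())
lo=Q[Q[:,2]<np.sort(Q[:,2])[:12].max()+.02];print('tip surface mean',lo.mean(0).round(4), 'rel tcp',(lo.mean(0)-p).round(4))
print('tcp px',proj('scene',p),'lowest px row',v[m].max())
E
python3 tip.py s3
```

```text
t 12.25 tcp [ 0.557  -0.1586  0.0605] yang -119.6 tilt z [ 0.029 -0.008 -1.   ] polar r 58.3 ang 51.4 F [0.1 0.3 0.1] q6 1.72 open 0.0004
tool shift mm [-1.5  2.7 27.5]
tcp [ 0.5568 -0.1586  0.0604] n 20 lowest z mm [ 64.  69.  71.  71.  72.  78.  83.  85.  89. 188. 205. 208.]
tip surface mean [ 0.5572 -0.1551  0.1415] rel tcp [0.0004 0.0035 0.081 ]
tcp px [224.9 184. ] lowest px row 183
```

```bash
python3 - <<'E'
from pr import *
im=np.load('s3.npz')['im'][:,:,::-1]; c=cv2.resize(im[128:208,180:260],(560,560),interpolation=cv2.INTER_CUBIC)
cv2.circle(c,(int((224.9-180+.5)*7),int((184-128+.5)*7)),4,(0,0,255),1)
cv2.imwrite('pics/c5.png',c)
E
```

```text
(no output)
```

View pics/c5.png

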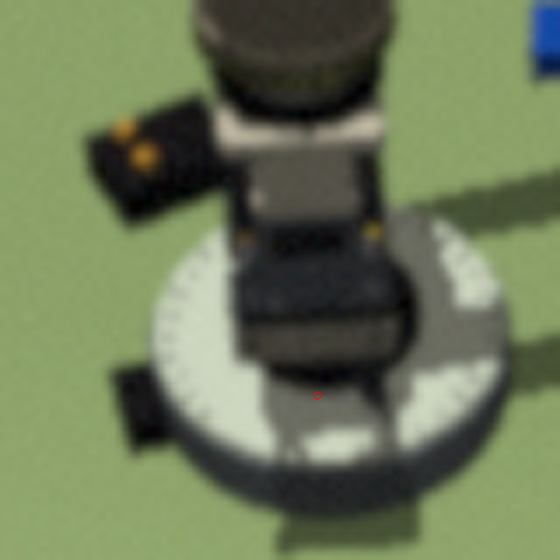

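```bash
python3 -m pendant '[{"translation":[0,1,6],"twist":[0,0,0],"grip":-1},{"translation":[0,1,6],"twist":[0,0,0],"grip":-1},{"translation":[0,0,6],"twist":[0,0,0],"grip":-1},{"translation":[0,0,5],"twist":[0,0,0],"grip":-1},{"translation":[0,0,2],"twist":[0,0,0],"grip":-1},{"translation":[0,0,0],"twist":[0,0,0],"grip":-1},{"translation":[0,0,0],"twist":[0,0,0],"grip":-1},{"translation":[0,0,0],"twist":[0,0,0],"grip":-1},{"translation":[0,0,0],"twist":[0,0,0],"grip":-1},{"translation":[0,0,0],"twist":[0,0,0],"grip":-1}]';python3 st.py .5551 -.1604 .031
```

```text
t: 13.3
tool_pos: [0.5565, -0.1607, 0.0335]
orientation: [3.037, -0.801, 0.047]
force: [-0.8, 0.1, -1.1]
opening: 0.0002
t 13.3 tcp [ 0.5565 -0.1607  0.0335] yang -119.5 tilt z [ 0.029 -0.008 -1.   ] polar r 56.4 ang 50.5 F [-0.8  0.1 -1.1] q6 1.71 open 0.0002
tool shift mm [-1.4  0.4  2.5]
```

```bash
python3 -m pendant '[{"translation":[-5.6,0.2,0],"twist":[0,0,-0.08],"grip":-1},{"translation":[-5.6,0.2,0],"twist":[0,0,-0.1],"grip":-1},{"translation":[-5.6,0.2,0],"twist":[0,0,-0.1],"grip":-1},{"translation":[-5.6,0.2,0],"twist":[0,0,-0.1],"grip":-1},{"translation":[-5.6,0.2,0],"twist":[0,0,-0.1],"grip":-1},{"translation":[-5.6,0.2,0],"twist":[0,0,-0.1],"grip":-1},{"translation":[-5.6,0.2,0],"twist":[0,0,-0.1],"grip":-1},{"translation":[-5.6,0.2,0],"twist":[0,0,-0.1],"grip":-1},{"translation":[-5.6,0.2,0],"twist":[0,0,-0.1],"grip":-1},{"translation":[-5.6,0.2,0],"twist":[0,0,-0.1],"grip":-1}]';python3 st.py
python3 - <<'E'
from pr import *
im,d=snap('scene','scene4')
for z in (.048,):print(peaks(*dark('scene',im,C0,z,.064,.073,50,200,600)))
cv2.imwrite('pics/c6.png',cv2.resize(im[128:208,180:260,::-1],(560,560),interpolation=cv2.INTER_CUBIC))
E
```

```text
t: 14.3
tool_pos: [0.5079, -0.1553, 0.0353]
orientation: [3.028, 0.778, 0.062]
force: [1.2, 3.1, -0.1]
opening: 0.0009
t 14.3 tcp [ 0.5079 -0.1553  0.0353] yang -61.2 tilt z [ 0.042 -0.005 -0.999] polar r 50.6 ang 104.5 F [ 1.2  3.1 -0.1] q6 0.66 open 0.0009
[(np.float64(123.8), 35), (np.float64(183.6), 46), (np.float64(197.2), 72)]
```

View pics/c6.png

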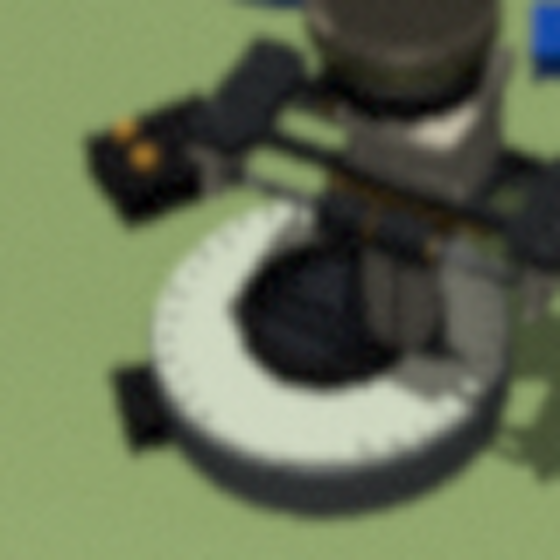

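```bash
python3 -m pendant '[{"translation":[-5.6,-0.3,0],"twist":[0.005,-0.007,-0.08],"grip":-1},{"translation":[-5.6,-0.3,0],"twist":[0.005,-0.007,-0.08],"grip":-1},{"translation":[-5.6,-0.3,0],"twist":[0.005,-0.007,-0.08],"grip":-1},{"translation":[-5.6,-0.3,0],"twist":[0.005,-0.007,-0.08],"grip":-1},{"translation":[-5.6,-0.3,0],"twist":[0.005,-0.007,-0.09],"grip":-1},{"translation":[-5.6,-0.3,0],"twist":[0,0,-0.09],"grip":-1},{"translation":[-5.6,-0.3,0],"twist":[0,0,-0.09],"grip":-1},{"translation":[-5.6,-0.3,0],"twist":[0,0,-0.09],"grip":-1},{"translation":[-5.6,-0.3,0],"twist":[0,0,-0.09],"grip":-1},{"translation":[-5.6,-0.3,0],"twist":[0,0,-0.09],"grip":-1}]';python3 st.py
cat > ptr.py <<'E'
from pr import *
import sys
for n in('scene','top'):
    im,d=snap(n,n+sys.argv[1])
    print(n,'z48 r.64-.73',peaks(*dark(n,im,C0,.048,.064,.073,90,260,680)))
E
python3 ptr.py 5
```

```text
t: 15.35
tool_pos: [0.4726, -0.191, 0.0351]
orientation: [2.419, 2.001, 0.001]
force: [3.3, 2.3, -1.6]
opening: 0.0005
t 15.35 tcp [ 0.4726 -0.191   0.0351] yang -10.8 tilt z [ 0.002 -0.001 -1.   ] polar r 49.8 ang 164.6 F [ 3.3  2.3 -1.6] q6 -0.3 open 0.0005
scene z48 r.64-.73 [(np.float64(162.5), 69), (np.float64(192.0), 125), (np.float64(202.7), 114), (np.float64(217.4), 109)]
top z48 r.64-.73 [(np.float64(154.7), 15), (np.float64(160.6), 14), (np.float64(185.1), 32), (np.float64(189.5), 34), (np.float64(194.6), 35), (np.float64(206.0), 40), (np.float64(220.2), 32)]
```

```bash
python3 -m pendant '[{"translation":[-5.6,-1,0],"twist":[0,0,-0.1],"grip":-1},{"translation":[-5.6,-1,0],"twist":[0,0,-0.1],"grip":-1},{"translation":[-5.6,-1,0],"twist":[0,0,-0.1],"grip":-1},{"translation":[-5,-1,0],"twist":[0,0,-0.1],"grip":-1},{"translation":[0,0,0],"twist":[0,0,0],"grip":-1},{"translation":[0,0,0],"twist":[0,0,0],"grip":-1},{"translation":[0,0,0],"twist":[0,0,0],"grip":-1},{"translation":[0,0,0],"twist":[0,0,0],"grip":-1},{"translation":[0,0,0],"twist":[0,0,0],"grip":-1},{"translation":[0,0,0],"twist":[0,0,0],"grip":-1}]';python3 st.py
python3 ptr.py 6; python3 - <<'E'
import cv2,numpy as np
a=cv2.imread('pics/top6.png');b=cv2.imread('pics/scene6.png')
cv2.imwrite('pics/c7.png',np.hstack([cv2.resize(x,(400,400),interpolation=cv2.INTER_CUBIC) for x in(a[136:216,271:351],b[138:208,190:260])]))
E
```

```text
t: 16.45
tool_pos: [0.469, -0.2112, 0.0359]
orientation: [2.001, 2.418, 0.002]
force: [-0.3, 0.1, 0.2]
opening: 0.0002
t 16.45 tcp [ 0.469  -0.2112  0.0359] yang 10.8 tilt z [ 0.003 -0.001 -1.   ] polar r 52.1 ang 187.7 F [-0.3  0.1  0.2] q6 -0.71 open 0.0002
scene z48 r.64-.73 [(np.float64(178.6), 67), (np.float64(184.5), 68), (np.float64(204.3), 112), (np.float64(211.0), 118), (np.float64(215.2), 117), (np.float64(229.2), 70), (np.float64(244.7), 106)]
top z48 r.64-.73 [(np.float64(134.8), 23), (np.float64(149.7), 16), (np.float64(177.1), 73), (np.float64(210.0), 54), (np.float64(214.2), 53), (np.float64(229.5), 43)]
```

View pics/c7.png

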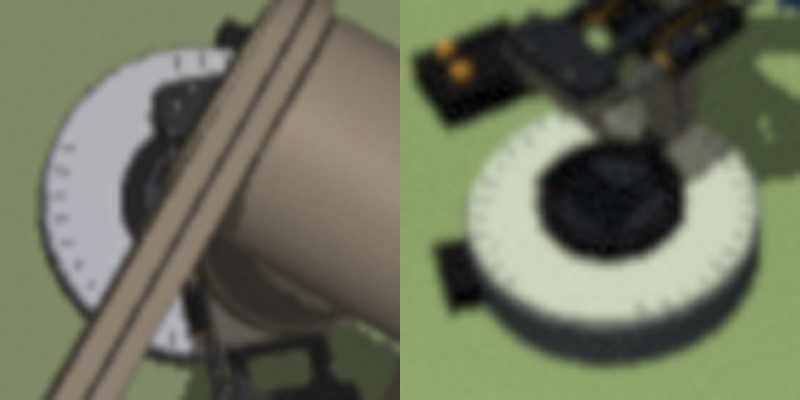

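```bash
python3 -m pendant '[{"translation":[8,0,0],"twist":[0,0,0],"grip":-1},{"translation":[4,0,-20],"twist":[0,0,0],"grip":-1},{"translation":[4,0,-20],"twist":[0,0,0],"grip":-1},{"translation":[5,0,-20],"twist":[0,0,0],"grip":-1},{"translation":[30,0,-10],"twist":[0,0,0],"grip":-1},{"translation":[40,0,0],"twist":[0,0,0],"grip":-1},{"translation":[45,0,0],"twist":[0,0,0],"grip":-1},{"translation":[45,0,0],"twist":[0,0,0],"grip":-1},{"translation":[45,0,0],"twist":[0,0,0],"grip":-1},{"translation":[30,0,0],"twist":[0,0,0],"grip":-1}]';python3 st.py
python3 ptr.py 7; python3 go.py 7
```

```text
t: 17.55
tool_pos: [0.4183, 0.0495, 0.1086]
orientation: [2.013, 2.409, 0.006]
force: [1.7, 0.6, 0.6]
opening: 0.0012
t 17.55 tcp [0.4183 0.0495 0.1086] yang 10.2 tilt z [ 0.005  0.001 -1.   ] polar r 273.5 ang 112.0 F [1.7 0.6 0.6] q6 -0.18 open 0.0012
scene z48 r.64-.73 [(np.float64(210.1), 178)]
top z48 r.64-.73 [(np.float64(204.7), 96), (np.float64(217.8), 71)]
top centre [ 0.5209 -0.2034] rms 0.00027 0.00039
 scale z44 [(np.float64(205.7), 127), (np.float64(218.2), 83)]
 ptr z48  [(np.float64(205.4), 96), (np.float64(218.3), 71)]
scene centre [ 0.5203 -0.2054] rms 0.00052 0.0013
 scale z44 [(np.float64(209.5), 173), (np.float64(233.5), 36), (np.float64(240.8), 34), (np.float64(245.5), 36), (np.float64(258.0), 30), (np.float64(266.1), 20), (np.float64(272.4), 17)]
 ptr z48  [(np.float64(210.3), 177)]
```

```bash
python3 - <<'E'
from m import *
c=np.array([.5209,-.2034]);im=np.load('top7.npz')['im']
for r0,r1 in((.066,.072),(.068,.074),(.07,.075)):print(r0,peaks(*dark('top',im,c,.048,r0,r1,180,240,480)),peaks(*dark('top',im,c,.044,r0,r1+.006,180,240,480)))
E
python3 -m pendant '[{"translation":[0,0,0],"twist":[0,0,-0.085],"grip":-1},{"translation":[0,0,0],"twist":[0,0,-0.085],"grip":-1},{"translation":[0,0,0],"twist":[0,0,0],"grip":-1},{"translation":[-40,-5,0],"twist":[0,0,0],"grip":-1},{"translation":[-45,-5,0],"twist":[0,0,0],"grip":-1},{"translation":[-45,-5,0],"twist":[0,0,0],"grip":-1},{"translation":[-45,-5,0],"twist":[0,0,0],"grip":-1},{"translation":[-20,-3,0],"twist":[0,0,0],"grip":-1},{"translation":[0,0,0],"twist":[0,0,0],"grip":-1},{"translation":[0,0,0],"twist":[0,0,0],"grip":-1}]';python3 st.py .4666 -.2026 .036
```

```text
0.066 [(np.float64(205.3), 97), (np.float64(218.4), 67)] [(np.float64(205.9), 62), (np.float64(219.0), 69)]
0.068 [(np.float64(205.2), 80), (np.float64(218.4), 73)] [(np.float64(206.0), 43), (np.float64(219.0), 70)]
0.07 [(np.float64(205.0), 65), (np.float64(218.4), 76)] [(np.float64(205.8), 29), (np.float64(219.0), 71)]
t: 18.65
tool_pos: [0.465, -0.1499, 0.1083]
orientation: [1.808, 2.564, 0.006]
force: [-1.1, -0.0, -0.5]
opening: 0.0005
t 18.65 tcp [ 0.465  -0.1499  0.1083] yang 19.6 tilt z [ 0.006  0.    -1.   ] polar r 77.8 ang 135.7 F [-1.1 -0.  -0.5] q6 -0.76 open 0.0005
tool shift mm [-50.1 -16.5  72.3]
```

```bash
python3 -m pendant '[{"translation":[-22,-7,0],"twist":[0,0,0],"grip":-1},{"translation":[-22,-7,0],"twist":[0,0,0],"grip":-1},{"translation":[0,0,0],"twist":[0,0,0],"grip":-1},{"translation":[0,0,14],"twist":[0,0,0],"grip":-1},{"translation":[0,0,16],"twist":[0,0,0],"grip":-1},{"translation":[0,0,16],"twist":[0,0,0],"grip":-1},{"translation":[0,0,12],"twist":[0,0,0],"grip":-1},{"translation":[0,0,6],"twist":[0,0,0],"grip":-1},{"translation":[0,0,0],"twist":[0,0,0],"grip":-1},{"translation":[0,0,0],"twist":[0,0,0],"grip":-1}]';python3 st.py .4666 -.2026 .036
```

```text
t: 19.65
tool_pos: [0.4651, -0.1853, 0.0378]
orientation: [-1.808, -2.569, -0.009]
force: [0.8, 0.6, 0.2]
opening: 0.0006
t 19.65 tcp [ 0.4651 -0.1853  0.0378] yang 19.7 tilt z [ 0.003  0.005 -1.   ] polar r 58.6 ang 161.2 F [0.8 0.6 0.2] q6 -0.83 open 0.0006
tool shift mm [-16.8  -4.4   1.8]
```

```bash
python3 -m pendant '[{"translation":[0,0,0],"twist":[0,0,-0.09],"grip":-1},{"translation":[0,0,0],"twist":[0,0,-0.09],"grip":-1},{"translation":[-6,-4,0],"twist":[0,0,0],"grip":-1},{"translation":[-6,-4,0],"twist":[0,0,0],"grip":-1},{"translation":[-6,-4,0],"twist":[0,0,0],"grip":-1},{"translation":[-5,-3,0],"twist":[0,0,0],"grip":-1},{"translation":[-4,0,0],"twist":[0,0,0],"grip":-1},{"translation":[-3,0,0],"twist":[0,0,0],"grip":-1},{"translation":[0,0,0],"twist":[0,0,0],"grip":-1},{"translation":[0,0,0],"twist":[0,0,0],"grip":-1}]';python3 st.py .4692 -.2251 .036
```

```text
t: 20.65
tool_pos: [0.4694, -0.2224, 0.041]
orientation: [1.572, 2.715, 0.011]
force: [-2.0, 0.9, 1.2]
opening: 0.0005
t 20.65 tcp [ 0.4694 -0.2224  0.041 ] yang 29.9 tilt z [ 0.007  0.004 -1.   ] polar r 54.4 ang 199.6 F [-2.   0.9  1.2] q6 -1.07 open 0.0005
tool shift mm [-2.2 -1.5  5. ]
```

```bash
python3 -m pendant '[{"translation":[-0.8,0,0.5],"twist":[0,0,0],"grip":-1},{"translation":[-0.8,0,0.5],"twist":[0,0,0],"grip":-1},{"translation":[0,0,0],"twist":[0,0,0],"grip":-1},{"translation":[0,0,0],"twist":[0,0,0],"grip":-1},{"translation":[0,0,0],"twist":[0,0,0],"grip":-1},{"translation":[0,0,0],"twist":[0,0,0],"grip":-1},{"translation":[0,0,0],"twist":[0,0,0],"grip":-1},{"translation":[0,0,0],"twist":[0,0,0],"grip":-1},{"translation":[0,0,0],"twist":[0,0,0],"grip":-1},{"translation":[0,0,0],"twist":[0,0,0],"grip":-1}]';python3 st.py .4692 -.2251 .036
```

```text
t: 21.65
tool_pos: [0.4701, -0.2235, 0.0399]
orientation: [1.571, 2.716, 0.011]
force: [-1.0, 2.0, 1.4]
opening: 0.0006
t 21.65 tcp [ 0.4701 -0.2235  0.0399] yang 29.9 tilt z [ 0.007  0.004 -1.   ] polar r 54.1 ang 200.9 F [-1.   2.   1.4] q6 -1.07 open 0.0006
tool shift mm [-0.9 -1.6  3.9]
```

```bash
python3 -m pendant '[{"translation":[8,0,0],"twist":[0,0,0],"grip":-1},{"translation":[4,0,-20],"twist":[0,0,0],"grip":-1},{"translation":[4,0,-20],"twist":[0,0,0],"grip":-1},{"translation":[5,0,-20],"twist":[0,0,0],"grip":-1},{"translation":[30,10,-10],"twist":[0,0,0],"grip":-1},{"translation":[40,17,0],"twist":[0,0,0],"grip":-1},{"translation":[43,17,0],"twist":[0,0,0],"grip":-1},{"translation":[43,17,0],"twist":[0,0,0],"grip":-1},{"translation":[43,17,0],"twist":[0,0,0],"grip":-1},{"translation":[30,10,0],"twist":[0,0,0],"grip":-1}]';python3 st.py
cat > fin.py <<'E'
from m import *
import sys
im,_=snap('top','top'+sys.argv[1]);snap('scene','scene'+sys.argv[1])
c,s,b=disc('top',im,(273,138,349,214));print(c,s,b); c=np.array([.5209,-.2034])
for z,r0,r1 in((.048,.064,.07),(.048,.066,.072),(.048,.068,.074),(.044,.072,.077),(.044,.076,.083)):print(z,r0,peaks(*dark('top',im,c,z,r0,r1,180,250,560)))
E
python3 fin.py 8; python3 - <<'E'
import cv2,numpy as np
a=cv2.imread('pics/top8.png');b=cv2.imread('pics/scene8.png')
cv2.imwrite('pics/c8.png',np.hstack([cv2.resize(x,(400,400),interpolation=cv2.INTER_CUBIC) for x in(a[170:210,300:340],b[138:208,190:260])]))
E
```

```text
t: 22.65
tool_pos: [0.4193, 0.0434, 0.1132]
orientation: [1.581, 2.704, 0.012]
force: [0.7, 0.8, -0.2]
opening: 0.0005
t 22.65 tcp [0.4193 0.0434 0.1132] yang 29.4 tilt z [ 0.012  0.002 -1.   ] polar r 267.5 ang 112.3 F [ 0.7  0.8 -0.2] q6 -0.53 open 0.0005
[ 0.52093818 -0.20342183] 0.0002798641713993611 0.000363090309414722
0.048 0.064 [(np.float64(218.0), 121)]
0.048 0.066 [(np.float64(218.1), 112)]
0.048 0.068 [(np.float64(218.1), 104)]
0.044 0.072 [(np.float64(218.8), 86)]
0.044 0.076 [(np.float64(189.3), 26), (np.float64(199.3), 12), (np.float64(209.3), 16), (np.float64(219.1), 66), (np.float64(228.8), 21), (np.float64(239.0), 26), (np.float64(248.8), 25)]
```

View pics/c8.png

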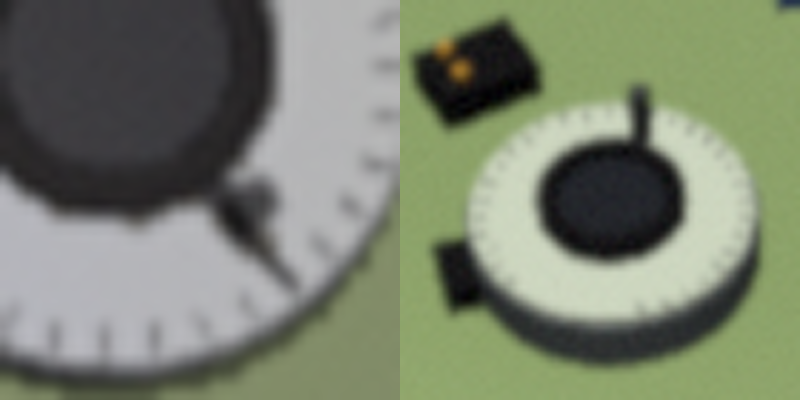

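```bash
python3 -m pendant '[{"translation":[-30,-10,0],"twist":[0,0,0],"grip":-1},{"translation":[-43,-17,0],"twist":[0,0,0],"grip":-1},{"translation":[-43,-17,0],"twist":[0,0,0],"grip":-1},{"translation":[-43,-17,0],"twist":[0,0,0],"grip":-1},{"translation":[-30,-12,0],"twist":[0,0,0],"grip":-1},{"translation":[-15,-5,0],"twist":[0,0,0],"grip":-1},{"translation":[0,0,0],"twist":[0,0,0],"grip":-1},{"translation":[0,0,0],"twist":[0,0,0],"grip":-1},{"translation":[0,0,0],"twist":[0,0,0],"grip":-1},{"translation":[0,0,0],"twist":[0,0,0],"grip":-1}]';python3 st.py .4651 -.2148 .038
```

```text
t: 23.75
tool_pos: [0.4517, -0.182, 0.1128]
orientation: [1.567, 2.708, 0.011]
force: [0.4, 0.4, 0.2]
opening: 0.0005
t 23.75 tcp [ 0.4517 -0.182   0.1128] yang 29.9 tilt z [ 0.015 -0.001 -1.   ] polar r 72.4 ang 162.2 F [0.4 0.4 0.2] q6 -1.02 open 0.0005
tool shift mm [-34.5  -5.6  75. ]
```

```bash
python3 -m pendant '[{"translation":[-15,-2.5,0],"twist":[0,0,0],"grip":-1},{"translation":[-14,-2.5,8],"twist":[0,0,0],"grip":-1},{"translation":[0,0,16],"twist":[0,0,0],"grip":-1},{"translation":[0,0,16],"twist":[0,0,0],"grip":-1},{"translation":[0,0,16],"twist":[0,0,0],"grip":-1},{"translation":[0,0,10],"twist":[0,0,0],"grip":-1},{"translation":[0,0,4],"twist":[0,0,0],"grip":-1},{"translation":[0,0,0],"twist":[0,0,0],"grip":-1},{"translation":[0,0,0],"twist":[0,0,0],"grip":-1},{"translation":[0,0,0],"twist":[0,0,0],"grip":-1}]';python3 st.py .4701 -.2235 .038
```

```text
t: 24.75
tool_pos: [0.4682, -0.2118, 0.0439]
orientation: [1.551, 2.708, 0.01]
force: [-0.3, 0.3, -0.3]
opening: 0.0006
t 24.75 tcp [ 0.4682 -0.2118  0.0439] yang 30.4 tilt z [ 0.021 -0.005 -1.   ] polar r 52.9 ang 188.3 F [-0.3  0.3 -0.3] q6 -1.06 open 0.0006
tool shift mm [-10.9  -4.4   6. ]
```

```bash
python3 -m pendant '[{"translation":[-3,-3,2],"twist":[0,0,0],"grip":-1},{"translation":[-3,-1,2],"twist":[0,0,0],"grip":-1},{"translation":[-2,0,0],"twist":[0,0,0],"grip":-1},{"translation":[-1,0,0],"twist":[0,0,0],"grip":-1},{"translation":[-1,0,0],"twist":[0,0,0],"grip":-1},{"translation":[-0.5,0,0],"twist":[0,0,0],"grip":-1},{"translation":[0,0,0],"twist":[0,0,0],"grip":-1},{"translation":[0,0,0],"twist":[0,0,0],"grip":-1},{"translation":[0,0,0],"twist":[0,0,0],"grip":-1},{"translation":[0,0,0],"twist":[0,0,0],"grip":-1}]';python3 st.py .4701 -.2235 .038
```

```text
t: 25.75
tool_pos: [0.4712, -0.2242, 0.0414]
orientation: [1.55, 2.707, 0.01]
force: [-0.1, -0.4, 1.0]
opening: 0.0005
t 25.75 tcp [ 0.4712 -0.2242  0.0414] yang 30.4 tilt z [ 0.023 -0.006 -1.   ] polar r 53.3 ang 202.0 F [-0.1 -0.4  1. ] q6 -1.08 open 0.0005
tool shift mm [ 1.2 -0.7  3.4]
```

```bash
python3 -m pendant '[{"translation":[8,0,0],"twist":[0,0,0],"grip":-1},{"translation":[4,0,-20],"twist":[0,0,0],"grip":-1},{"translation":[4,0,-20],"twist":[0,0,0],"grip":-1},{"translation":[5,0,-20],"twist":[0,0,0],"grip":-1},{"translation":[30,10,-10],"twist":[0,0,0],"grip":-1},{"translation":[40,17,0],"twist":[0,0,0],"grip":-1},{"translation":[43,17,0],"twist":[0,0,0],"grip":-1},{"translation":[43,17,0],"twist":[0,0,0],"grip":-1},{"translation":[43,17,0],"twist":[0,0,0],"grip":-1},{"translation":[30,10,0],"twist":[0,0,0],"grip":-1}]' >/dev/null;python3 st.py .5665 .106 .113
python3 fin.py 9; python3 - <<'E'
import cv2,numpy as np
from m import *
a=cv2.imread('pics/top9.png');b=cv2.imread('pics/scene9.png')
cv2.imwrite('pics/c9.png',np.hstack([cv2.resize(x,(400,400),interpolation=cv2.INTER_CUBIC) for x in(a[170:210,300:340],b[138:208,190:260])]))
c=np.array([.5209,-.2034])
for k in '789': # full profile at z44
    x,g=dark('top',np.load(f'top{k}.npz')['im'],c,.044,.065,.072,200,228,28); print(k,g.round().astype(int))
E
```

```text
t 26.75 tcp [0.4162 0.0436 0.1116] yang 29.9 tilt z [ 0.028 -0.007 -1.   ] polar r 268.9 ang 112.8 F [ 1.4 -0.   0.3] q6 -0.53 open 0.0007
tool shift mm [-20.8 161.4   2.3]
[ 0.52092372 -0.20345884] 0.0002645286975704748 0.0003429808131556352
0.048 0.064 [(np.float64(218.6), 120)]
0.048 0.066 [(np.float64(218.6), 108)]
0.048 0.068 [(np.float64(218.6), 96)]
0.044 0.072 [(np.float64(219.0), 79)]
0.044 0.076 [(np.float64(189.3), 26), (np.float64(199.3), 13), (np.float64(209.2), 16), (np.float64(219.1), 67), (np.float64(228.8), 21), (np.float64(238.9), 25), (np.float64(248.8), 25)]
7 [174 164 151 131 107  88  82  88  99 111 125 141 158 173 181 179 167 147
 125 115 124 146 167 180 184 184 183 183]
8 [181 182 182 182 182 182 182 182 182 182 182 181 177 167 153 136 112  88
  70  67  78  96 117 137 154 166 173 176]
9 [182 182 182 182 182 181 181 182 182 182 182 181 177 168 155 139 120 100
  81  70  73  89 111 134 152 166 173 176]
```

View pics/c9.png

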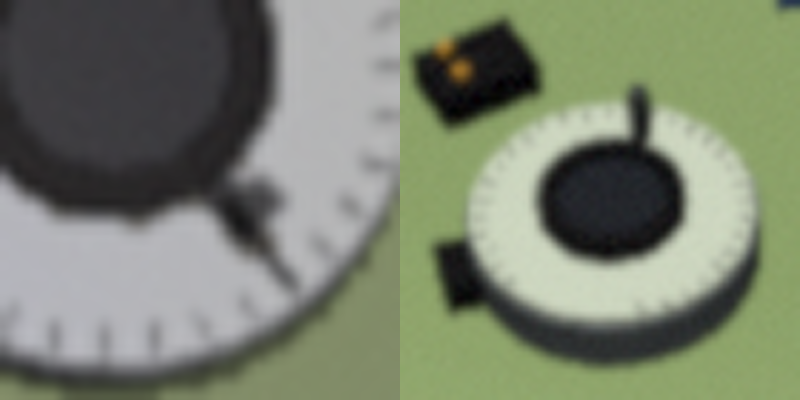

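```bash
python3 -m pendant '[{"translation":[0,0,0],"twist":[0.021,0.02,0],"grip":-1},{"translation":[-4,30,0],"twist":[0,0,0],"grip":-1},{"translation":[-5,38,0],"twist":[0,0,0],"grip":-1},{"translation":[-5,38,0],"twist":[0,0,0],"grip":-1},{"translation":[-4,30,0],"twist":[0,0,0],"grip":-1},{"translation":[-2,15,0],"twist":[0,0,0],"grip":-1},{"translation":[0,5,0],"twist":[0,0,0],"grip":-1},{"translation":[0,0,0],"twist":[0,0,0],"grip":-1},{"translation":[0,0,0],"twist":[0,0,0],"grip":-1},{"translation":[0,0,0],"twist":[0,0,0],"grip":-1}]' >/dev/null;python3 st.py .5665 .106 .035
```

```text
t 27.85 tcp [0.565  0.1023 0.1099] yang 30.1 tilt z [-0.    -0.003 -1.   ] polar r 309.7 ang 81.7 F [ 0.2 -0.2 -0.6] q6 -0.43 open 0.0001
tool shift mm [ 2.7  3.3 74.9]
```

```bash
python3 -m pendant '[{"translation":[2.5,3,0],"twist":[0,0,0],"grip":-1},{"translation":[0,0,14],"twist":[0,0,0],"grip":-1},{"translation":[0,0,16],"twist":[0,0,0],"grip":-1},{"translation":[0,0,16],"twist":[0,0,0],"grip":-1},{"translation":[0,0,12],"twist":[0,0,0],"grip":-1},{"translation":[0,0,8],"twist":[0,0,0],"grip":-1},{"translation":[0,0,4],"twist":[0,0,0],"grip":-1},{"translation":[0,0,0],"twist":[0,0,0],"grip":-1},{"translation":[0,0,0],"twist":[0,0,0],"grip":-1},{"translation":[0,0,0],"twist":[0,0,0],"grip":-1}]' >/dev/null;python3 st.py .5665 .106 .019; python3 - <<'E'
from pr import *
im,d=snap('scene','sceneA'); snap('top','topA')
p=robot.read_state()['tool_pos']; print(proj('scene',p),proj('scene',p+[0,0,.039]),proj('scene',[.5665,.106,.058]))
cv2.imwrite('pics/cA.png',cv2.resize(im[190:290,225:325,::-1],(600,600),interpolation=cv2.INTER_CUBIC))
E
```

```text
t 28.85 tcp [0.5637 0.1052 0.0328] yang 30.1 tilt z [-0.002 -0.003 -1.   ] polar r 312.4 ang 82.1 F [ 0.3 -0.5  0.4] q6 -0.43 open 0.0006
tool shift mm [-0.7  2.9 13.8]
[269.7 243.4] [269.9 236.5] [269.3 239.6]
```

View pics/cA.png

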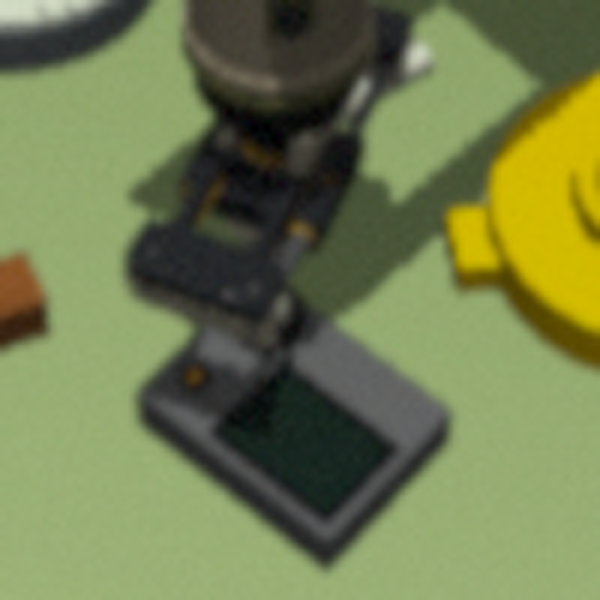

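```bash
python3 -m pendant '[{"translation":[0,3,0],"twist":[0,0,0],"grip":-1},{"translation":[0,0,2],"twist":[0,0,0],"grip":-1},{"translation":[0,0,2],"twist":[0,0,0],"grip":-1},{"translation":[0,0,2],"twist":[0,0,0],"grip":-1},{"translation":[0,0,2],"twist":[0,0,0],"grip":-1},{"translation":[0,0,2],"twist":[0,0,0],"grip":-1},{"translation":[0,0,0],"twist":[0,0,0],"grip":-1},{"translation":[0,0,0],"twist":[0,0,0],"grip":-1},{"translation":[0,0,0],"twist":[0,0,0],"grip":-1},{"translation":[0,0,0],"twist":[0,0,0],"grip":-1}]' >/dev/null;python3 st.py .5665 .106 .013
```

```text
t 29.95 tcp [0.5675 0.1069 0.0232] yang 30.1 tilt z [ 0.    -0.003 -1.   ] polar r 314.6 ang 81.4 F [-0.2  0.1 -0. ] q6 -0.43 open 0.0004
tool shift mm [-0.2 -1.3 10.2]
```

```bash
python3 -m pendant '[{"translation":[0,0,1.5],"twist":[0,0,0],"grip":-1},{"translation":[0,0,1.5],"twist":[0,0,0],"grip":-1},{"translation":[0,0,1.5],"twist":[0,0,0],"grip":-1},{"translation":[0,0,1.5],"twist":[0,0,0],"grip":-1},{"translation":[0,0,1.5],"twist":[0,0,0],"grip":-1},{"translation":[0,0,1.5],"twist":[0,0,0],"grip":-1},{"translation":[0,0,0],"twist":[0,0,0],"grip":-1},{"translation":[0,0,0],"twist":[0,0,0],"grip":-1},{"translation":[0,0,0],"twist":[0,0,0],"grip":-1},{"translation":[0,0,0],"twist":[0,0,0],"grip":-1}]' >/dev/null;python3 st.py .5665 .106 .013
```

```text
t 30.95 tcp [0.568  0.1069 0.015 ] yang 30.1 tilt z [ 0.001 -0.003 -1.   ] polar r 314.7 ang 81.3 F [-1.6  0.1  4. ] q6 -0.43 open 0.0001
tool shift mm [-0.  -1.8  2. ]
```

```bash
python3 -m pendant '[{"translation":[0,0,1.5],"twist":[0,0,0],"grip":-1},{"translation":[0,0,1.5],"twist":[0,0,0],"grip":-1},{"translation":[0,0,1.5],"twist":[0,0,0],"grip":-1},{"translation":[0,0,1.5],"twist":[0,0,0],"grip":-1},{"translation":[0,0,1.5],"twist":[0,0,0],"grip":-1},{"translation":[0,0,1.5],"twist":[0,0,0],"grip":-1},{"translation":[0,0,1.5],"twist":[0,0,0],"grip":-1},{"translation":[0,0,1.5],"twist":[0,0,0],"grip":-1},{"translation":[0,0,1.5],"twist":[0,0,0],"grip":-1},{"translation":[0,0,1.5],"twist":[0,0,0],"grip":-1}]' >/dev/null;python3 st.py .5665 .106 .013
```

```text
t 31.95 tcp [0.5682 0.1069 0.0133] yang 30.2 tilt z [ 0.    -0.004 -1.   ] polar r 314.7 ang 81.3 F [-10.1  -0.9  17.5] q6 -0.43 open 0.0005
tool shift mm [ 0.1 -1.9  0.3]
```

```bash
python3 -m pendant '[{"translation":[0,0,-4],"twist":[0,0,0],"grip":-1},{"translation":[0,0,-10],"twist":[0,0,0],"grip":-1},{"translation":[0,0,-20],"twist":[0,0,0],"grip":-1},{"translation":[0,0,-20],"twist":[0,0,0],"grip":-1},{"translation":[0,0,-15],"twist":[0,0,0],"grip":-1},{"translation":[0,-40,0],"twist":[0,0,0],"grip":-1},{"translation":[5,-40,0],"twist":[0,0,0],"grip":-1},{"translation":[5,-40,0],"twist":[0,0,0],"grip":-1},{"translation":[0,-20,0],"twist":[0,0,0],"grip":-1},{"translation":[0,0,0],"twist":[0,0,0],"grip":-1}]' >/dev/null;python3 st.py; python3 fin.py B; python3 - <<'E'
from pr import *
D0=np.load('scene0.npz');D=np.load('sceneB.npz')
for n,x in(('start',D0),('now',D)):
    s=x['im'][230:255,255:285].min(2)>150; v,u=np.where(s); print(n,'button px',s.sum(),u.mean()+255,v.mean()+230, 'h mm',[round(towld('scene',uu,vv,d=x['d'][vv,uu])[2]*1e3) for uu,vv in((268,239),(269,240),(270,239),(269,241))])
a=D0['im'].astype(int);b=D['im'].astype(int)
print('changed px on bench objects:',{k:int((abs(a-b).sum(2)[y0:y1,x0:x1]>90).sum()) for k,(x0,y0,x1,y1) in dict(block=(212,230,236,250),marker=(262,196,302,220),driver=(318,288,362,330),pbox=(190,140,217,162),torch=(158,188,178,216),ring=(234,300,260,325)).items()})
E
```

```text
t 32.95 tcp [0.4395 0.0439 0.085 ] yang 30.2 tilt z [ 0.002 -0.004 -1.   ] polar r 261.1 ang 108.1 F [ 0.8 -0.6  0.6] q6 -0.54 open 0.0004
[ 0.52096161 -0.20343416] 0.00028563009462010124 0.00037283031499443244
0.048 0.064 [(np.float64(218.6), 120)]
0.048 0.066 [(np.float64(218.6), 108)]
0.048 0.068 [(np.float64(218.6), 96)]
0.044 0.072 [(np.float64(219.0), 80)]
0.044 0.076 [(np.float64(189.3), 26), (np.float64(199.3), 13), (np.float64(209.2), 16), (np.float64(219.1), 67), (np.float64(228.8), 21), (np.float64(239.0), 26), (np.float64(248.8), 25)]
start button px 24 269.125 239.83333333333334 h mm [63, 61, 61, 61]
now button px 29 269.17241379310343 239.89655172413794 h mm [55, 55, 62, 60]
changed px on bench objects: {'block': 0, 'marker': 499, 'driver': 0, 'pbox': 0, 'torch': 0, 'ring': 0}
```

```bash
python3 -m pendant '[{"translation":[0,0,-25],"twist":[0,0,0],"grip":-1},{"translation":[0,0,-25],"twist":[0,0,0],"grip":-1},{"translation":[40,0,-20],"twist":[0,0,0],"grip":-1},{"translation":[40,0,0],"twist":[0,0,0],"grip":-1},{"translation":[40,0,0],"twist":[0,0,0],"grip":-1},{"translation":[40,0,0],"twist":[0,0,0],"grip":-1},{"translation":[40,0,0],"twist":[0,0,0],"grip":-1},{"translation":[20,0,0],"twist":[0,0,0],"grip":-1},{"translation":[0,0,0],"twist":[0,0,0],"grip":-1},{"translation":[0,0,0],"twist":[0,0,0],"grip":-1}]';python3 fin.py C|tail -3; python3 - <<'E'
from pr import *
for n,(x0,y0,x1,y1) in dict(top=(225,175,250,232),scene=(262,196,302,220)).items():
  for f in(n+'0',n+'C'):
    m=np.load(f+'.npz')['im'][y0:y1,x0:x1].min(2)>125; v,u=np.where(m); print(f,m.sum(),u.mean().round(1),v.mean().round(1))
E
```

```text
t: 34.05
tool_pos: [0.3367, 0.2496, 0.1619]
orientation: [1.56, 2.718, 0.011]
force: [0.1, 0.1, 0.3]
opening: 0.0006
0.048 0.068 [(np.float64(218.6), 99)]
0.044 0.072 [(np.float64(219.1), 81)]
0.044 0.076 [(np.float64(189.3), 26), (np.float64(199.3), 13), (np.float64(209.2), 15), (np.float64(219.1), 67), (np.float64(228.8), 21), (np.float64(239.0), 26), (np.float64(248.8), 25)]
top0 136 12.8 34.5
topC 161 13.0 34.8
scene0 104 23.0 8.1
sceneC 104 23.0 8.1
```

Marker has not moved, and the pointer is on the mark. Handing in.

```bash
python3 -c "
from plant import robot
print(robot.close_job())"
```

```text
the job is handed in; nothing more can be done
None
```

I pushed the lever counterclockwise by about 139° with the shut fingertips, without gripping it. I then pressed the record button and let it come up, and handed the job in at about 34 s.

**Last checks**
- **Pointer:** it reads about 218.6° in the top camera and the long mark 219.0–219.1°. The two dark lines overlap in the picture, so the remaining error is probably under 1°. The reading was the same before and after the button press.
- **Button:** the arm stopped 1.7 mm below the first 4 N contact, with 17.5 N of upward force (about 5 N is needed). That means it reached its stop. After I lifted off, its blob sat at the same pixels as at the start. The depth readings on it were too noisy (55–62 mm) to confirm the height exactly.
- **Other things:** the block, screwdriver, project box, torch and spare ring showed no change in the scene camera. The marker pen was hidden at first; after I moved the arm clear it was in the same place. The robot was touching nothing at hand-in.

**What disagreed**
- **Fingertip height:** the real fingertips were about 39 mm higher than the reported tool position. Because of this, my first two sweeps passed over the lever without moving it. I found the offset in the depth image and corrected for it. The button's stop confirmed it: the tool read 13.3 mm there, against the true height of 52 mm.
- **Extra push:** after the main push the pointer was still about 1° short, so I pushed it once more before pressing the button.

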